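# Clamp the tablet jar and take off its safety cap

## Robot

A 6-joint arm with a two-finger parallel gripper is mounted at the origin on the work surface. World frame = base frame: x ahead of the robot, y to its left, z up, the work surface at z = 0. Lengths are in m, angles in rad, forces in N, time in s.
With the tool pointing down it reaches from about 0.275 to 0.825 m from the base axis. Payload 5.2 kg.
Tool frame: the origin (TCP) lies midway between the tips of the shut fingers; the grasp point (between the pads) lies 19 mm behind it; x points along the fingers, y is the direction in which the jaws open and shut, and the axes are right-handed (so a half turn about x gives the same grasp; the last joint's range is limited). The gripper opens to 93 mm and grips with 3 to 60 N. Pads are 15 mm wide; open, the fingers measure 128 mm over their backs; the gripper's body (75 mm by 188 mm) begins 65 mm behind the grasp point.
Start: joints at [-1.353, 0.259, 1.535, -0, 1.348, -0.203], TCP at [0.225, -0.502, 0.219] pointing down, gripper open.
Joint ranges: [-3.14, 3.14], [-0.91, 2.08], [0.19, 2.58], [-1.22, 4.36], [0.22, 2.71], [-3.12, 3.12]. Speed limits (rad/s): [2.57, 2.57, 3.14, 3.14, 3.14, 3.14].

## Interface

Orientations are given as [roll, pitch, yaw] about the fixed x, y, z axes, in that order (R = Rz(yaw) Ry(pitch) Rx(roll)).
In Python, from station import r, eyes, workorder gives the robot as it stands. The module is installed in compiled form; this text tells all that it offers.
- The arm moves only by the shell command python3 -m inch 'ROWS' [OPENING] [FORCE]. ROWS is JSON, a list of rows, each a list of 6 numbers: the shift along the tool's x, y, z in m, then the turn, a rotation vector about the tool's x, y, z in rad. In form: [[dx, dy, dz, rx, ry, rz], ...]. A call has 1 to 12 rows; each row is the pose to reach, as a shift and turn from the pose measured when the call began, along the tool's axes at that moment; what a row does not reach only later rows make up. A row lasts 1/12 s, in which the tool goes at most 41.7 mm and 7.16 degrees, less where a joint would pass 70% of its speed; a pose out of reach is approached as far as the arm can. A call with a gripper value outside its range is refused whole. OPENING is the closure in counts, from 0 (fully open) to 255 (shut), set as the call begins (- or left out, the last holds). The fingers move at their own pace and stop on an object; FORCE is the grip in N (left out, the last holds). Time passes only in rows, so rows that repeat a pose let the fingers close. It gives the time, the measured TCP pose, the force and the opening at its end, in the units of the state.
- r.observe(): the state, without advancing time (a new reading comes with each control period).
- eyes.capture(name): name is "side" or "top" or "wrist"; returns a dict with "pixels" (420x560x3 uint8, red, green, blue), "depth" (420x560 float32, m along the optical axis (not along the pixel's ray), 0 where there is no reading), "camera_matrix" (3x3 intrinsics, pixels), "rvec" (rotation vector, rad) and "tvec" (3), from world to camera coordinates, as OpenCV has them. Camera axes: x right, y down, z forward; pixel columns grow to the right and rows downward; lengths in m; the calibration is good to about 2 mm. A picture is of the moment at which its call begins.
- workorder.hand_in(): hands the job in, once; it reports no verdict.
The state is a dict: "t": time; "joint_positions": joint angles; "joint_vel": joint speeds; "joint_torque": joint torques, N m; "tool_pos": TCP position; "orientation": TCP orientation; "contact_force": force on the tool from outside, world axes, zero at the start; "wrist_torque": the same for the moment, N m; "grip_width": opening from 0.0 (shut) to 1.0 (fully open).
Only numpy, scipy, OpenCV 4.12 (cv2) and the standard library are available. Lean on these libraries where they do the work, as an engineer would, in place of code of your own. Each camera call takes 0.05 s, during which the arm holds its last target.

## Task

Fold the raised cam lever of the jar holder right down so that the amber jar is clamped, then take hold of the jar's safety cap, push it down, turn it anticlockwise (seen from above) until it is free, and lift it straight off. Finish while still holding the cap in the gripper, level and still, about 6 cm above the jar's mouth; do not put it down or let go. The jar stays standing and clamped in the holder, and the bowls, the tray and the lid on it are left alone.

Things in the scene. Friction and masses are not known exactly. Their poses are not given: they have to be found in the camera images.
- holder: One-hand jar holder fixed on the pine ledge: grey base plate 104 x 188 mm, a fixed V jaw on its +y side, a sliding jaw and an aluminium lever head on its -y side, all up to 64 mm high. Origin: on the jar seat's axis, at the underside of the base (30 mm above the worktop). z up; y runs from the lever head through the jar to the V jaw.
- jar_seat (a point): Centre of the holder's round rubber seat on which the jar stands, 14 mm above the holder's underside.
- lever_pivot (a point): Pivot pin of the cam lever, 84 mm from the seat axis along the holder's -y, 46 mm above the holder's underside. The pivot axis is level, along the holder's x.
- lever_tip (a point): On the upper face of the lever's handle, 75 mm from the pivot along the handle, 7.5 mm off the line through the pivot; the handle is 19 mm wide, 7 mm thick and ends 85 mm from the pivot. Raised, it points up and away from the jar (holder -y); lower it by pushing this face outward and down about the pivot.
- cam_lever (a joint): Angle of the lever above level, rad: 0 is right down and level (end stop, jar clamped), starts at 0.7 to 1.1. It stays where it is left; about 4 to 6 N at the tip moves it. Lowering it slides the jaw against the jar, which shifts up to about 2 mm into the V jaw.
- jar: Amber glass jar, 68 mm across, standing in the holder on the seat 14 mm above the holder's underside, about 0.4 kg. Origin: centre of its underside; z up. Body 70 mm high, shoulder to 82 mm, then a neck 38 mm across with locking lugs (46 mm across) up to the open mouth at 113.5 mm.
- mouth (a point): Centre of the jar's open mouth, top of the neck, 113.5 mm above the jar's underside; z up.
- cap: Round white ribbed safety cap, 55 mm across, 29 mm high, about 45 g, locked on the jar's neck. Origin: centre of its lower edge (locked: 95 mm above the jar's underside); z up. Pressed down, it turns anticlockwise seen from above: clear of the lugs after 40 degrees, stopped at 80, so turn about 60; then it lifts straight off. Grip it across at any yaw. Unpressed it neither turns nor lifts.
- seal (a joint): How far (m) the sprung sealing disc inside the cap is pushed in: near 0 locked, 0.006 at the bottom of the stroke. The cap goes down by as much: about 4 N starts it, 6.5 N at 3 mm, 8.5 N at 6 mm. To turn, it must be down more than 3 mm (4 to 5 mm is right), and stay down until it has cleared the lugs.
- bowl_large: White enamel bowl with a blue rim, 140 mm across, 60 mm high, loose on the ledge, to be left alone. Origin: centre of its underside.
- bowl_small: White enamel bowl with a blue rim, 116 mm across, 50 mm high, loose on the ledge, to be left alone. Origin: centre of its underside.
- tray: Bamboo tray, 240 x 170 x 22 mm, loose on the ledge, to be left alone. Origin: centre of its underside.
- silicone_lid: Hard grey silicone lid, 128 mm across, with a knob, 28 mm high, lying on the tray, to be left alone. Origin: centre of its underside.
Not all that is in view belongs to the job. Of the things that look like the cap, the smaller one is meant. There is more than one size of the jar; the one meant has the size given above.

How it is judged:
By the outcome, as a careful person would: the job done as asked, in the order asked, and still so for the second after the job is handed in, while the arm keeps its last pose, push and grip.
It also fails if it takes over 51 s, if anything falls off the work surface, if the arm or the gripper's body presses on something with over 40 N, if the wrist force passes 120 N, or if a joint passes its speed limit or range.

## Working session

There is one attempt and no reset: what is moved stays moved. The work goes in short steps, Python scripts to look and compute and a shell command to move; the robot and the scene stay as the last step left them, time stands still between calls to the robot, and variables do not carry over. Pictures are saved under pics/ and viewed, and the job is handed in when it is done.

```bash
mkdir -p pics; cat > h.py <<'E'
import numpy as np, cv2
from scipy.spatial.transform import Rotation as R
from station import r, eyes, workorder
def cap(n):
    c=eyes.capture(n); c['Rm']=cv2.Rodrigues(np.array(c['rvec'],float))[0]; c['t']=np.array(c['tvec'],float).ravel(); c['K']=np.array(c['camera_matrix'],float)
    return c
def save(c,name,crop=None,s=1):
    im=cv2.cvtColor(c['pixels'],cv2.COLOR_RGB2BGR)
    if crop: u0,v0,u1,v1=crop; im=im[v0:v1,u0:u1]
    if s!=1: im=cv2.resize(im,None,fx=s,fy=s,interpolation=cv2.INTER_CUBIC)
    cv2.imwrite('pics/'+name,im)
def plane(c,u,v,z):
    d=c['Rm'].T@np.linalg.inv(c['K'])@np.array([u,v,1.]); o=-c['Rm'].T@c['t']
    return o+d*(z-o[2])/d[2]
def pts(c):
    h,w=c['depth'].shape; u,v=np.meshgrid(np.arange(w),np.arange(h)); d=c['depth']
    p=np.stack([u,v,np.ones_like(u)],-1).reshape(-1,3)@np.linalg.inv(c['K']).T*d.reshape(-1,1)
    P=(p-c['t'])@c['Rm']; P[d.ravel()==0]=np.nan
    return P.reshape(h,w,3)
def proj(c,X):
    p=c['K']@(c['Rm']@np.array(X)+c['t']); return p[:2]/p[2]
E
python3 - <<'E'
from h import *
for n in ['side','top','wrist']:
    c=cap(n); save(c,n+'0.png'); np.savez('pics/'+n+'0.npz',**{k:c[k] for k in('pixels','depth','Rm','t','K')})
    print(n,-c['Rm'].T@c['t'])
print(r.observe())
E
```

```text
side [0.14590811 0.87870646 0.9521229 ]
top [0.376974   0.06740779 1.73540519]
wrist [ 0.30039884 -0.46785764  0.38328437]
{'t': 0.15, 'joint_positions': array([-1.35278934e+00,  2.59198042e-01,  1.53583610e+00,  7.90929939e-06,
        1.34799793e+00, -2.02801606e-01]), 'joint_vel': array([ 0.00185159, -0.00405147, -0.00362938, -0.00075799,  0.00155046,
        0.00062645]), 'joint_torque': array([ 1.65399637e-03, -4.37644315e+01, -2.84231472e+01,  7.18554365e-02,
        3.79242876e-02, -7.84014628e-05]), 'tool_pos': array([ 0.22460433, -0.50158638,  0.21799483]), 'orientation': array([-1.7789551 ,  1.56935689,  1.78344439]), 'contact_force': array([ 0.21409424, -0.25372767,  0.53561715]), 'wrist_torque': array([-0.04080016, -0.02590432,  0.00338712]), 'grip_width': 0.9998038982958757}
```

View pics/side0.png

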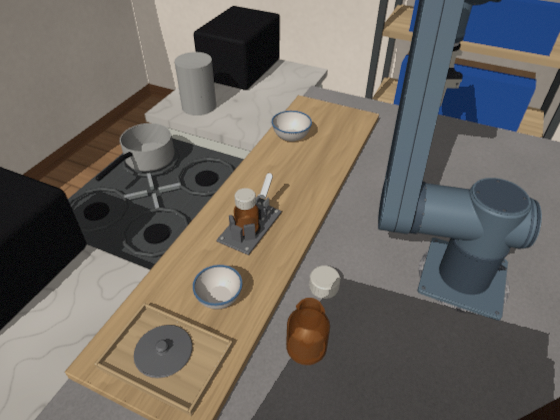

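View pics/top0.png

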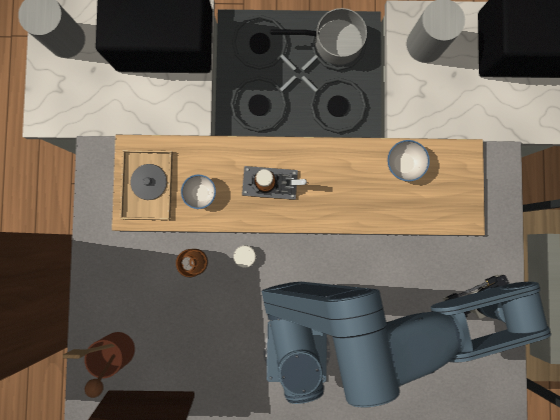

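View pics/wrist0.png

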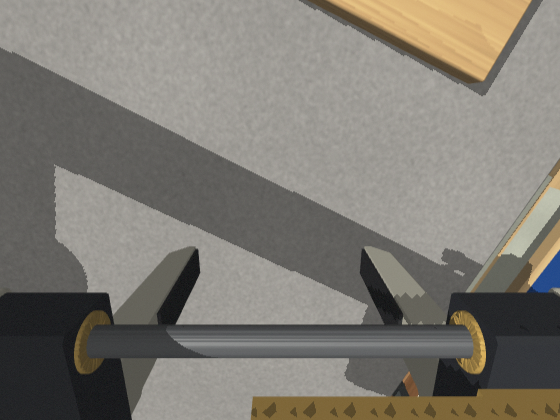

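Candidates. Cap: white cap on the holder's jar at top (264,178) / side (245,198), and a loose white cap at top (245,257) / side (324,281). Jar: the one in the holder at side (247,218), and a loose open one at side (308,335). The task needs the one locked on the jar in the holder, so I'll check the sizes and look at an enlarged crop.

```bash
python3 - <<'E'
from h import *
def ld(n): return dict(np.load('pics/'+n+'0.npz'))
t=ld('top'); s=ld('side')
save(t,'topcrop.png',(225,140,345,230),6); save(s,'sidecrop.png',(195,160,305,260),6)
Pt=pts(t); Ps=pts(s)
for n,c,P,box in [('top',t,Pt,(240,160,312,205)),('side',s,Ps,(215,165,290,255))]:
    u0,v0,u1,v1=box; Q=P[v0:v1,u0:u1].reshape(-1,3); C=c['pixels'][v0:v1,u0:u1].reshape(-1,3).astype(int)
    for a,b in[(.16,.18),(.1,.16),(.085,.1),(.07,.085),(.04,.07)]:
        m=(Q[:,2]>a)&(Q[:,2]<b)
        if m.sum(): print(n,a,b,m.sum(),np.nanmin(Q[m],0).round(4),np.nanmax(Q[m],0).round(4),np.median(Q[m],0).round(4))
# white blobs
for n,c,P in[('top',t,Pt),('side',s,Ps)]:
    hsv=cv2.cvtColor(c['pixels'],cv2.COLOR_RGB2HSV)
    m=((hsv[...,1]<70)&(hsv[...,2]>170)).astype(np.uint8)
    k,l,st,ce=cv2.connectedComponentsWithStats(m)
    for i in range(1,k):
        if 60<st[i,4]<1500:
            q=P[l==i]; print(n,st[i],ce[i].round(1),np.nanmin(q,0).round(3),np.nanmax(q,0).round(3))
E
```

```text
top 0.16 0.18 218 [0.5588 0.092  0.1601] [0.6113 0.144  0.1778] [0.5842 0.1177 0.169 ]
top 0.1 0.16 191 [ 0.546  -0.0195  0.1001] [0.617  0.1506 0.158 ] [0.5718 0.0897 0.1186]
top 0.085 0.1 225 [0.5467 0.0219 0.085 ] [0.6255 0.1742 0.0995] [0.5797 0.0726 0.0917]
top 0.07 0.085 83 [0.5448 0.0217 0.0705] [0.6144 0.1747 0.0849] [0.5771 0.0525 0.0794]
top 0.04 0.07 722 [ 0.5095 -0.0248  0.04  ] [0.652  0.2025 0.0699] [0.5651 0.0909 0.0443]
side 0.16 0.18 252 [0.5574 0.0908 0.1601] [0.6092 0.1477 0.1703] [0.582  0.1226 0.1657]
side 0.1 0.16 546 [ 0.5498 -0.0156  0.1   ] [0.6155 0.1547 0.16  ] [0.5726 0.1339 0.1195]
side 0.085 0.1 320 [0.5447 0.0186 0.085 ] [0.624  0.178  0.0999] [0.5737 0.145  0.09  ]
side 0.07 0.085 257 [0.5459 0.0219 0.07  ] [0.6254 0.1779 0.0849] [0.5714 0.1248 0.0787]
side 0.04 0.07 598 [0.5239 0.0171 0.04  ] [0.6378 0.2002 0.0697] [0.557  0.1518 0.0435]
top [ 63   0  34  25 662] [81.9 10.3] [ 1.166  0.751 -0.028] [1.264 0.875 0.   ]
top [453   1  33  32 503] [469.9  13.9] [ 1.081 -0.921 -0.756] [ 1.656 -0.492  0.191]
top [400 147  27  31 685] [412.7 162.1] [ 0.605 -0
[... 424 characters left out ...]
[ 0.609 -1.453  0.172]
side [373  36  16  60 315] [380.7  63.2] [ 0.52  -1.489 -0.363] [ 0.61  -1.068  0.153]
side [279 113  30  18 451] [293.3 121.8] [ 0.612 -0.437  0.026] [ 0.715 -0.371  0.085]
side [552 124   8  18  80] [556.7 134.5] [-0.39  -1.484 -0.388] [-0.266 -1.057 -0.079]
side [169 129  80  29 497] [213.9 144.8] [ 0.815 -0.335 -0.105] [ 1.176 -0.318 -0.06 ]
side [260 173  12  23 147] [265.8 183.8] [ 0.568 -0.143  0.025] [0.645 0.027 0.143]
side [235 188  20  21 258] [244.  195.7] [ 0.56  -0.049  0.023] [0.694 0.15  0.17 ]
side [311 266  28  31 550] [322.9 279.1] [0.296 0.151 0.002] [0.362 0.227 0.044]
side [206 268  33  33 854] [221.9 283.1] [0.506 0.288 0.028] [0.591 0.355 0.075]
```

View pics/topcrop.png

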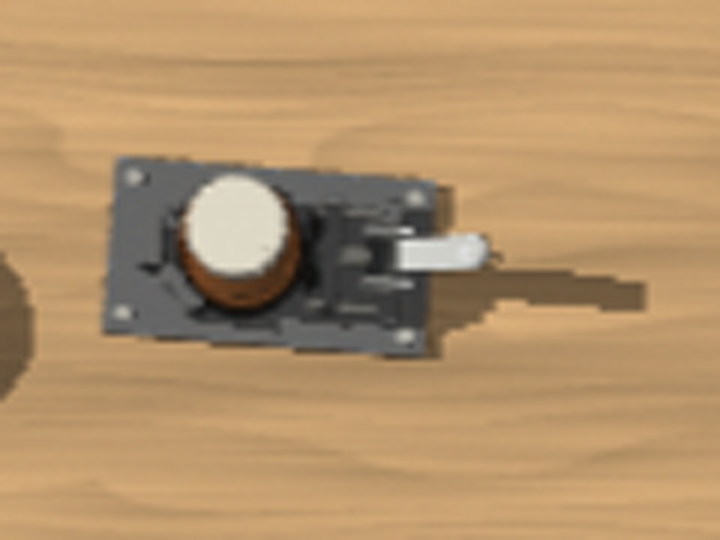

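View pics/sidecrop.png

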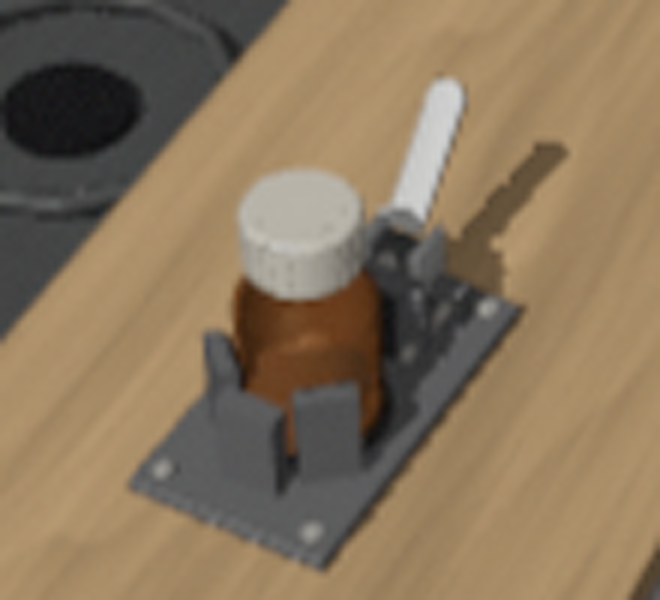

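The crops show the 55 mm cap (about 52 mm in depth, crop top (240,225)) on the amber jar in the holder. The loose cap is about 70 mm, so the holder's cap is the smaller one, as described. The lever is the bright strip pointing to -y at crop top (440,252). Next I'll measure the holder frame and the lever angle.

```bash
python3 - <<'E'
from h import *
def ld(n): return dict(np.load('pics/'+n+'0.npz'))
t=ld('top'); s=ld('side')
sc=[plane(t,225+(u-2.5)/6,140+(v-2.5)/6,.043) for u,v in[(133,177),(415,198),(122,312),(405,335)]]
print(np.round(sc,4))
ss=[plane(s,195+(u-2.5)/6,160+(v-2.5)/6,.043) for u,v in[(162,467),(312,531),(487,308)]]
print(np.round(ss,4))
d=(sc[0]-sc[1]+sc[2]-sc[3]); print('y-axis dir yaw',np.degrees(np.arctan2(d[1],d[0])))
d=(ss[1]-ss[2]);print('side',np.degrees(np.arctan2(d[1],d[0])))
# cap top circle in each view via ray at z=.168
for n,c in[('top',t),('side',s)]:
    P=pts(c); z=P[...,2]
    lab=cv2.cvtColor(c['pixels'],cv2.COLOR_RGB2HSV)
    m=(abs(z-.168)<.008)&(P[...,0]>.54)&(P[...,0]<.63)&(P[...,1]>.07)&(P[...,1]<.17)&(lab[...,1]<90)
    v,u=np.nonzero(m); print(n,m.sum(),plane(c,(u.min()+u.max())/2,(v.min()+v.max())/2,.168).round(4),plane(c,u.mean(),v.mean(),.168).round(4))
    # lever: bright, low sat
    m=(P[...,1]<.028)&(P[...,1]>-.04)&(z>.085)&(z<.16)&(P[...,0]>.55)&(P[...,0]<.61)&(lab[...,2]>150)&(lab[...,1]<60)
    q=P[m]; print(len(q)); o=np.argsort(q[:,1]); print(q[o][::max(1,len(o)//12)].round(4))
    v,u=np.nonzero(m); print(u.min(),u.max(),v.min(),v.max())
E
```

```text
[[0.6282 0.1826 0.043 ]
 [0.6183 0.0186 0.043 ]
 [0.5493 0.1875 0.043 ]
 [0.5383 0.0234 0.043 ]]
[[0.6286 0.1817 0.043 ]
 [0.5487 0.1873 0.043 ]
 [0.5379 0.0244 0.043 ]]
y-axis dir yaw 86.33851874364251
side 86.20970909740183
top 215 [0.5847 0.118  0.168 ] [0.5836 0.117  0.168 ]
74
[[ 5.800e-01 -1.570e-02  1.433e-01]
 [ 5.736e-01 -1.250e-02  1.415e-01]
 [ 5.773e-01 -9.400e-03  1.381e-01]
 [ 5.676e-01 -6.300e-03  1.356e-01]
 [ 5.847e-01 -3.000e-03  1.315e-01]
 [ 5.850e-01  1.000e-04  1.282e-01]
 [ 5.685e-01  3.200e-03  1.268e-01]
 [ 5.825e-01  6.400e-03  1.212e-01]
 [ 5.704e-01  1.250e-02  1.103e-01]
 [ 5.807e-01  1.590e-02  1.075e-01]
 [ 5.777e-01  1.910e-02  1.049e-01]
 [ 5.748e-01  2.230e-02  1.005e-01]
 [ 5.781e-01  2.570e-02  1.003e-01]]
292 305 178 184
side 252 [0.5799 0.1249 0.168 ] [0.5805 0.1243 0.168 ]
131
[[ 0.5711 -0.0145  0.1413]
 [ 0.5724 -0.0106  0.1401]
 [ 0.5678 -0.0076  0.1329]
 [ 0.5762 -0.0055  0.1389]
 [ 0.571  -0.0009  0.122 ]
 [ 0.567   0.0009  0.1249]
 [ 0.5779  0.0046  0.12  ]
 [ 0.5793  0.0083  0.1186]
 [ 0.5839  0.0121  0.1124]
 [ 0.5704  0.0138  0.1149]
 [ 0.5842  0.0182  0.1096]
 [ 0.5769  0.0207  0.0914]
 [ 0.5819  0.0233  0.0993]
 [ 0.5703  0.0275  0.0994]]
260 271 174 195
```

```bash
python3 - <<'E'
from h import *
def ld(n): return dict(np.load('pics/'+n+'0.npz'))
t=ld('top'); s=ld('side')
print(plane(t,225+(238-2.5)/6,140+(221-2.5)/6,.168), plane(s,195+(300-2.5)/6,160+(208-2.5)/6,.168))
# silhouette of cap in side/top: predicted vs seen for candidates
for X in[(.584,.118),(.582,.121),(.583,.124)]:
  for n,c,o in[('top',t,(225,140)),('side',s,(195,160))]:
    a=np.linspace(0,2*np.pi,60); p=np.array([proj(c,(X[0]+.0275*np.cos(b),X[1]+.0275*np.sin(b),.168)) for b in a])
    p=(p-o)*6+2.5; print(X,n,p.min(0).round(),p.max(0).round())
E
```

```text
[0.58663576 0.11719954 0.168     ] [0.58406294 0.11936092 0.168     ]
(0.584, 0.118) top [185. 175.] [288. 277.]
(0.584, 0.118) side [238. 165.] [365. 249.]
(0.582, 0.121) top [180. 179.] [282. 280.]
(0.582, 0.121) side [239. 170.] [366. 255.]
(0.583, 0.124) top [174. 177.] [276. 278.]
(0.583, 0.124) side [234. 173.] [361. 258.]
```

```bash
cat >> h.py <<'E'
def pose():
    o=r.observe(); return np.array(o['tool_pos']), R.from_euler('xyz',o['orientation']), o
def goal(p,xd=(0,0,-1),yd=(1,0,0)):
    p0,R0,o=pose(); x=np.array(xd,float); x/=np.linalg.norm(x); y=np.array(yd,float); y-=x*(x@y); y/=np.linalg.norm(y)
    Rg=R.from_matrix(np.stack([x,y,np.cross(x,y)],1))
    print('shift',(R0.inv().apply(np.array(p)-p0)).round(4),'rotvec',(R0.inv()*Rg).as_rotvec().round(4))
E
python3 - <<'E'
from h import *
p,q,o=pose(); print(p,q.as_matrix().round(3))
for y in[(1,0,0),(-1,0,0),(.998,-.064,0)]: goal((.577,-.006,.17),yd=y)
E
```

```text
[ 0.22460433 -0.50158638  0.21799483] [[-0.     0.408 -0.913]
 [ 0.001 -0.913 -0.408]
 [-1.    -0.001 -0.   ]]
shift [ 0.0486 -0.3083 -0.5241] rotvec [-1.15e+00 -1.10e-03  1.10e-03]
shift [ 0.0486 -0.3083 -0.5241] rotvec [1.9916e+00 1.2000e-03 1.2000e-03]
shift [ 0.0486 -0.3083 -0.5241] rotvec [-1.0859e+00 -1.0000e-03  1.1000e-03]
```

```bash
python3 -m inch '[[0,-0.012,-0.02,-0.045,0,0],[0,-0.028,-0.048,-0.1,0,0],[0,-0.046,-0.078,-0.16,0,0],[0,-0.064,-0.109,-0.225,0,0],[0,-0.082,-0.14,-0.29,0,0],[0,-0.1,-0.171,-0.355,0,0],[0,-0.118,-0.202,-0.415,0,0],[0,-0.136,-0.232,-0.48,0,0],[0,-0.154,-0.262,-0.54,0,0],[0,-0.172,-0.293,-0.605,0,0],[0,-0.19,-0.323,-0.67,0,0],[0,-0.208,-0.354,-0.735,0,0]]' 255 20
python3 - <<'E'
from h import *
goal((.577,-.006,.17),yd=(.998,-.064,0))
E
```

```text
t: 1.15
tool_pos: [0.4632, -0.1655, 0.2183]
orientation: [-2.33, 1.569, 1.971]
contact_force: [0.5, -0.4, -0.4]
grip_width: 0.188
shift [ 0.0484  0.0405 -0.1916] rotvec [-0.3478 -0.0013  0.0009]
```

```bash
python3 -m inch '[[0,0.005,-0.025,-0.04,0,0],[0,0.011,-0.05,-0.09,0,0],[0,0.016,-0.075,-0.135,0,0],[0,0.021,-0.1,-0.18,0,0],[0.005,0.027,-0.125,-0.225,0,0],[0.015,0.032,-0.15,-0.27,0,0],[0.025,0.037,-0.172,-0.31,0,0],[0.033,0.0405,-0.185,-0.335,0,0],[0.038,0.0405,-0.1916,-0.348,0,0],[0.04,0.0405,-0.1916,-0.348,0,0]]'
python3 - <<'E'
from h import *
goal((.577,-.006,.17),yd=(.998,-.064,0))
c=cap('side'); save(c,'side1.png',(195,100,335,240),5)
c=cap('wrist'); save(c,'wrist1.png')
print(r.observe()['joint_positions'].round(3))
E
```

```text
t: 1.98
tool_pos: [0.5766, -0.0051, 0.1771]
orientation: [-2.075, 1.567, 2.575]
contact_force: [0.3, 0.6, -1.0]
grip_width: 0.004
shift [0.0071 0.0005 0.0009] rotvec [ 0.0018 -0.0017  0.003 ]
[-2.050e-01  3.360e-01  1.529e+00  1.000e-03  1.278e+00 -1.410e-01]
```

View pics/side1.png

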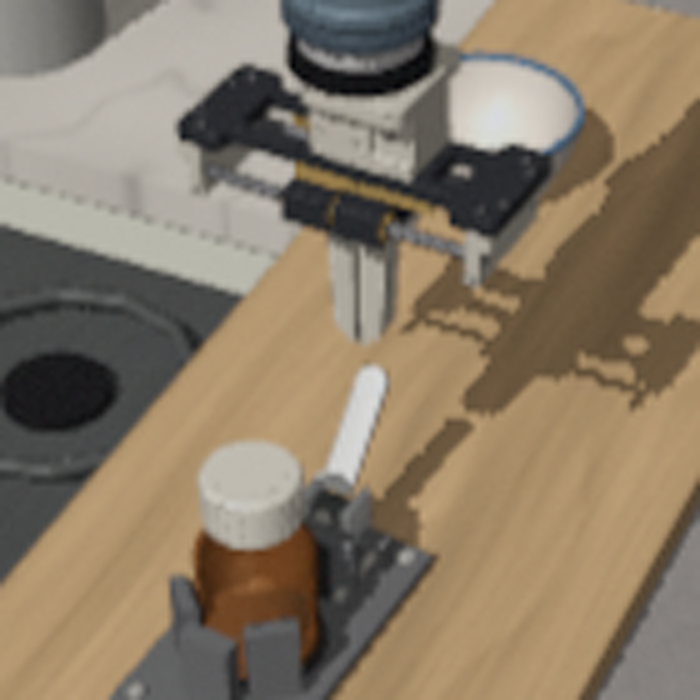

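View pics/wrist1.png

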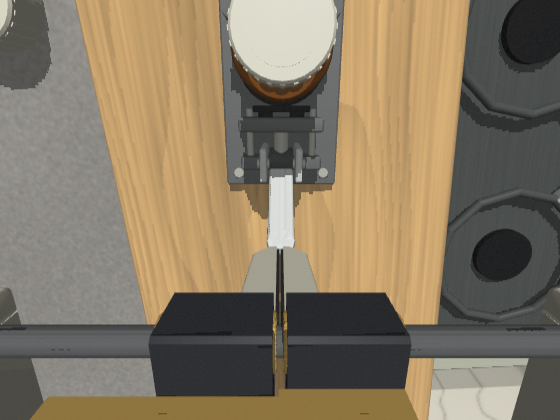

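The side view shows the closed fingertips at crop (362,335), just above the lever at (375,375). The wrist view shows the lever in line with the fingers at column 281. Now I'll push the lever down along its arc.

```bash
python3 -m inch '[[0.012,0,-0.003,0,0,0],[0.024,0,-0.004,0,0,0],[0.032,0,-0.004,0,0,0],[0.038,0,-0.004,0,0,0],[0.044,0,-0.003,0,0,0],[0.047,0,0,0,0,0],[0.051,0,0.003,0,0,0],[0.054,0,0.007,0,0,0]]'
python3 - <<'E'
from h import *
c=cap('side'); save(c,'side2.png',(195,100,335,240),5)
print(r.observe()['contact_force'])
E
```

```text
t: 2.75
tool_pos: [0.5763, -0.0137, 0.1246]
orientation: [-2.809, 1.569, 1.839]
contact_force: [0.4, 3.9, 2.1]
grip_width: 0.005
[1.88946476 0.90346493 1.80011818]
```

View pics/side2.png

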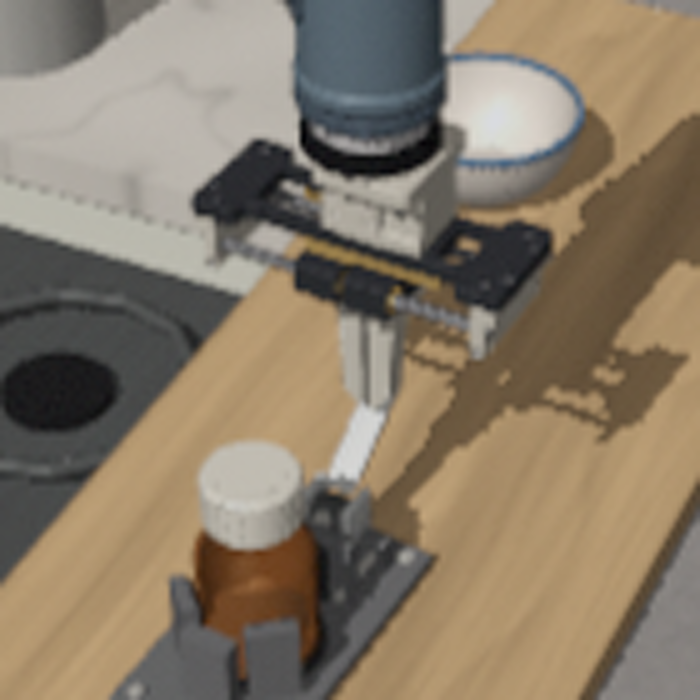

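The lever follows the fingertips (crop (372,410)) with about 4 N. I'll carry on down to level.

```bash
python3 -m inch '[[0.004,0,0.002,0,0,0],[0.009,0,0.004,0,0,0],[0.0137,0,0.0065,0,0,0],[0.018,0,0.0085,0,0,0],[0.022,0,0.0105,0,0,0],[0.027,0,0.012,0,0,0],[0.031,0,0.013,0,0,0],[0.035,0,0.014,0,0,0],[0.039,0,0.0145,0,0,0],[0.041,0,0.015,0,0,0],[0.042,0,0.015,0,0,0],[0.042,0,0.015,0,0,0]]'
python3 - <<'E'
from h import *
c=cap('side'); save(c,'side3.png',(195,100,335,240),5)
print(r.observe()['contact_force'])
E
```

```text
t: 3.8
tool_pos: [0.5756, -0.0303, 0.0836]
orientation: [0.955, 1.57, -0.681]
contact_force: [-3.6, -0.9, 14.4]
grip_width: 0.007
[-3.76327508  0.41495651 14.24389971]
```

View pics/side3.png

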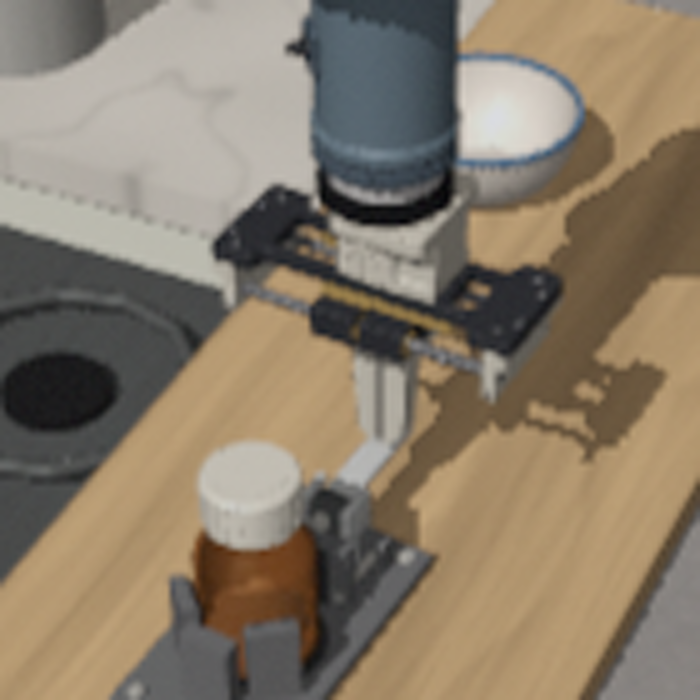

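The force rose to 14 N at z = 0.0836, and the face at level should be at 0.0835, so this is the end stop. I'll give it a small extra press, rise, and check the lever.

```bash
python3 -m inch '[[0.001,0,0.003,0,0,0],[0.002,0,0.003,0,0,0],[0.002,0,0.003,0,0,0]]'; python3 -m inch '[[-0.01,0,0,0,0,0],[-0.03,0,0,0,0,0],[-0.06,0,0,0,0,0],[-0.09,0,0,0,0,0],[-0.115,0,0,0,0,0],[-0.13,0,0,0,0,0],[-0.135,0,0,0,0,0]]' 0 20
python3 - <<'E'
from h import *
for n in('side','top'):
    c=cap(n); save(c,n+'4.png',(195,140,315,260) if n=='side' else (225,140,345,230),6); np.savez('pics/'+n+'4.npz',**{k:c[k] for k in('pixels','depth','Rm','t','K')})
    P=pts(c); z=P[...,2]; lab=cv2.cvtColor(c['pixels'],cv2.COLOR_RGB2HSV)
    m=(P[...,1]<.02)&(P[...,1]>-.06)&(z>.06)&(z<.16)&(P[...,0]>.56)&(P[...,0]<.59)
    q=P[m]; o=np.argsort(q[:,1]); print(n,len(q)); print(q[o][::max(1,len(o)//14)].round(4))
E
```

```text
t: 4.1
tool_pos: [0.576, -0.0336, 0.0836]
orientation: [1.275, 1.568, -0.361]
contact_force: [-3.0, 1.9, 15.0]
grip_width: 0.001
t: 4.68
tool_pos: [0.5769, -0.0342, 0.2218]
orientation: [1.28, 1.563, -0.356]
contact_force: [0.8, 0.1, 0.8]
grip_width: 0.455
side 106
[[ 0.5726 -0.0451  0.0835]
 [ 0.5742 -0.0416  0.0817]
 [ 0.5686 -0.0365  0.0799]
 [ 0.5831 -0.0324  0.0779]
 [ 0.5675 -0.0271  0.0799]
 [ 0.5658 -0.0234  0.0796]
 [ 0.5829 -0.0183  0.0812]
 [ 0.584  -0.0136  0.0766]
 [ 0.573  -0.0112  0.0827]
 [ 0.5707 -0.0061  0.0798]
 [ 0.5846 -0.0013  0.0785]
 [ 0.57    0.0019  0.0826]
 [ 0.5767  0.0081  0.0812]
 [ 0.5778  0.0124  0.0843]
 [ 0.5864  0.0149  0.0792]
 [ 0.5774  0.02    0.0828]]
top 24
[[ 0.5841 -0.0086  0.0831]
 [ 0.5744 -0.0056  0.0781]
 [ 0.581  -0.0054  0.0808]
 [ 0.5838 -0.0051  0.0855]
 [ 0.5764 -0.005   0.09  ]
 [ 0.5672 -0.0021  0.0808]
 [ 0.5704 -0.002   0.0833]
 [ 0.5736 -0.0019  0.0847]
 [ 0.5771 -0.0019  0.0844]
 [ 0.5803 -0.0018  0.0856]
 [ 0.5837 -0.0017  0.086 ]
 [ 0.5678  0.0011  0.0757]
 [ 0.5807  0.0015  0.0819]
 [ 0.5736  0.0015  0.0845]
 [ 0.5699  0.0015  0.0868]
 [ 0.5769  0.0016  0.0855]
 [ 0.5835  0.0017  0.0867]
 [ 0.5712  0.0045  0.0753]
 [ 0.577   0.0049  0.0838]
 [ 0.5734  0.0049  0.0857]
 [ 0.5801  0.005   0.0863]
 [ 0.5837  0.005   0.0853]
 [ 0.5702  0.0082  0.0834]
 [ 0.5734  0.0083  0.0849]]
```

View pics/side4.png

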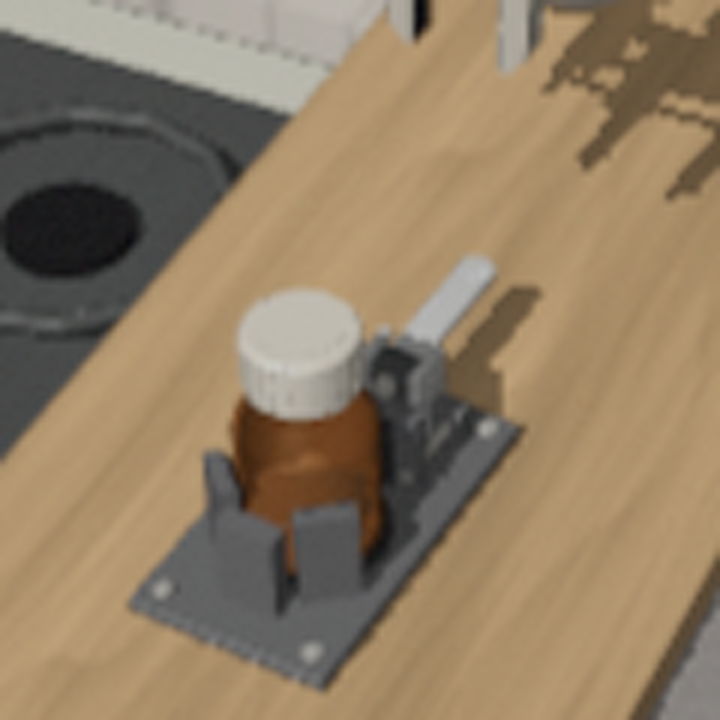

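View pics/top4.png

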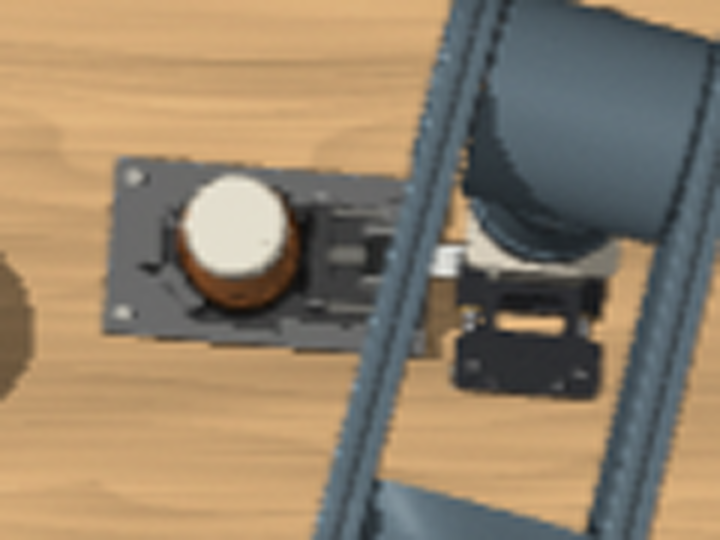

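The lever lies level: the handle reads z ≈ 0.080–0.084 from y = -0.045 to +0.02, at side crop (455,300). The cap (300,340) hasn't moved in the picture. Next I'll hover over the cap, which I estimate at (0.584, 0.120).

```bash
python3 - <<'E'
from h import *
goal((.584,.120,.215),yd=(.998,-.064,0))
E
```

```text
shift [ 0.004  -0.002  -0.1541] rotvec [-0.0011  0.0015 -0.0043]
```

```bash
python3 -m inch '[[0,0,-0.012,0,0,0],[0,0,-0.032,0,0,0],[0,-0.001,-0.055,0,0,0],[0,-0.001,-0.08,0,0,0],[0,-0.001,-0.105,0,0,0],[0,-0.002,-0.128,0,0,-0.004],[0,-0.002,-0.146,0,0,-0.004],[0,-0.002,-0.154,0,0,-0.004],[0,-0.002,-0.154,0,0,-0.004],[0,-0.002,-0.154,0,0,-0.004]]' 0 20
python3 - <<'E'
from h import *
c=cap('wrist'); save(c,'wrist5.png'); np.savez('pics/wrist5.npz',**{k:c[k] for k in('pixels','depth','Rm','t','K')})
c=cap('side'); save(c,'side5.png',(195,80,315,240),4); np.savez('pics/side5.npz',**{k:c[k] for k in('pixels','depth','Rm','t','K')})
print(r.observe()['joint_positions'].round(3))
goal((.584,.120,.2218),yd=(.998,-.064,0))
E
```

```text
t: 5.62
tool_pos: [0.5834, 0.1201, 0.2179]
orientation: [-0.665, 1.568, -2.3]
contact_force: [-0.0, 0.5, 0.7]
grip_width: 1.0
[ 0.015  0.342  1.42  -0.002  1.381  0.082]
shift [-0.0034  0.0002 -0.0009] rotvec [-0.0018  0.002   0.0007]
```

View pics/wrist5.png

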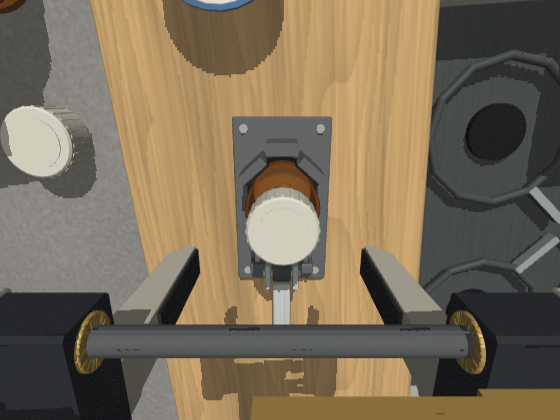

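View pics/side5.png

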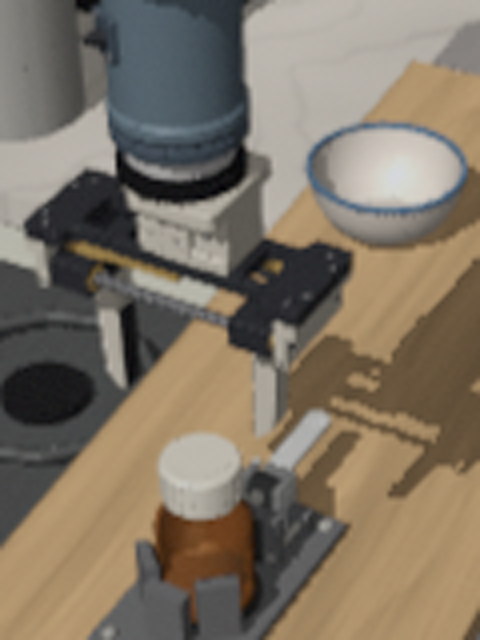

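The wrist view shows the cap's top disc at about (283,229), radius ~37 px, between the open fingers. I'll fit a circle to it.

```bash
python3 - <<'E'
from h import *
c=dict(np.load('pics/wrist5.npz')); P=pts(c)
m=(abs(P[...,2]-.168)<.004); m[:, :240]=0; m[:,325:]=0; m[:180]=0; m[272:]=0
v,u=np.nonzero(m); print(m.sum(), u.min(),u.max(),v.min(),v.max(), np.median(P[m],0).round(4),P[m].min(0).round(4),P[m].max(0).round(4))
cn,_=cv2.findContours(m.astype(np.uint8),0,1); cc=max(cn,key=len); e=cv2.fitEllipse(cc); print(e)
print(plane(c,*e[0],.168).round(4), plane(c,(u.min()+u.max())/2,(v.min()+v.max())/2,.168).round(4))
s=dict(np.load('pics/side5.npz')); Ps=pts(s)
m=(abs(Ps[...,2]-.168)<.004)&(abs(Ps[...,0]-.584)<.05)&(abs(Ps[...,1]-.12)<.045); v,u=np.nonzero(m)
cn,_=cv2.findContours(m.astype(np.uint8),0,1); cc=max(cn,key=len); e=cv2.fitEllipse(cc); print(e,plane(s,*e[0],.168).round(4))
# wrist camera offset vs tcp
p,q,o=pose(); print(proj(c,p), proj(c,p+[0,0,.168-p[2]]))
E
```

```text
4010 245 319 195 264 [0.5842 0.1184 0.1676] [0.5567 0.0897 0.164 ] [0.6111 0.1438 0.1704]
((282.4124450683594, 230.05592346191406), (68.48536682128906, 72.93525695800781), 89.0259780883789)
[0.5842 0.1186 0.168 ] [0.5839 0.1191 0.168 ]
((245.0484161376953, 195.32882690429688), (12.742094039916992, 19.43543815612793), 89.20803833007812) [0.581  0.1226 0.168 ]
[282.1769989  261.95302339] [281.71401345 229.46590247]
```

```bash
python3 -m inch '[[0.01,0.0005,0.001,0,0,0],[0.025,0.0005,0.001,0,0,0],[0.04,0.0005,0.001,0,0,0],[0.055,0.0005,0.001,0,0,0],[0.067,0.0005,0.001,0,0,0],[0.076,0.0005,0.001,0,0,0],[0.08,0.0005,0.001,0,0,0],[0.082,0.0005,0.001,0,0,0],[0.082,0.0005,0.001,0,0,0],[0.082,0.0005,0.001,0,0,0]]' 0 40
python3 - <<'E'
from h import *
p,q,o=pose(); print(p,o['contact_force'],q.as_matrix()[:,0].round(4)); goal((.584,.119,.136),yd=(.998,-.064,0))
c=cap('side'); save(c,'side6.png',(195,100,315,240),5)
E
```

```text
t: 6.55
tool_pos: [0.5845, 0.1177, 0.137]
orientation: [0.142, 1.569, -1.495]
contact_force: [0.1, 0.6, 1.2]
grip_width: 0.999
[0.58453283 0.11770292 0.13702966] [0.14992482 0.63179966 1.15477874] [ 2.e-04 -2.e-03 -1.e+00]
shift [ 0.001  -0.0006 -0.0013] rotvec [-0.002   0.002  -0.0003]
```

View pics/side6.png

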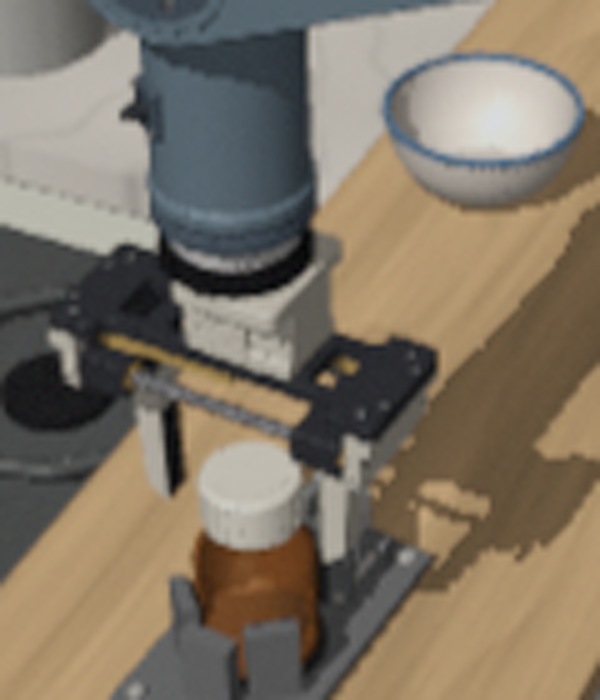

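The fingers straddle the cap (crop (250,490)) without touching it. I'll correct by about 1 mm in y, then close.

```bash
python3 -m inch '[[0.001,-0.0005,-0.0013,0,0,0],[0.001,-0.0005,-0.0013,0,0,0]]'; python3 -m inch '[[0,0,0,0,0,0],[0,0,0,0,0,0],[0,0,0,0,0,0],[0,0,0,0,0,0],[0,0,0,0,0,0],[0,0,0,0,0,0],[0,0,0,0,0,0],[0,0,0,0,0,0],[0,0,0,0,0,0]]' 255 40
python3 - <<'E'
from h import *
p,q,o=pose(); print(p,o['contact_force'],o['wrist_torque'],o['grip_width'],o['joint_vel'].round(3))
E
```

```text
t: 6.77
tool_pos: [0.5846, 0.1194, 0.1369]
orientation: [0.845, 1.568, -0.791]
contact_force: [0.4, 0.1, -0.2]
grip_width: 1.003
t: 7.52
tool_pos: [0.5849, 0.1194, 0.1369]
orientation: [0.981, 1.568, -0.655]
contact_force: [1.4, -0.6, -1.0]
grip_width: 0.587
[0.58486761 0.11935789 0.13689661] [ 1.44275021 -0.60561757 -0.986423  ] [-0.02123402 -0.2780772   0.06211612] 0.5866871425311612 [-0.     0.001  0.    -0.     0.    -0.   ]
```

The grip stopped at 0.587 × 93 = 54.6 mm, which matches the 55 mm cap. Now I'll press down.

```bash
python3 -m inch '[[0.001,0,0,0,0,0],[0.002,0,0,0,0,0],[0.003,0,0,0,0,0],[0.004,0,0,0,0,0],[0.005,0,0,0,0,0],[0.005,0,0,0,0,0],[0.005,0,0,0,0,0]]' 255 45
```

```text
t: 8.1
tool_pos: [0.5849, 0.1193, 0.1326]
orientation: [1.07, 1.567, -0.567]
contact_force: [-0.8, -0.6, 6.4]
grip_width: 0.589
```

```bash
python3 -m inch '[[0.0013,0,0,0,0,0],[0.0013,0,0,-0.03,0,0],[0.0013,0,0,-0.08,0,0],[0.0013,0,0,-0.13,0,0],[0.0013,0,0,-0.18,0,0],[0.0013,0,0,-0.23,0,0],[0.0013,0,0,-0.28,0,0],[0.0013,0,0,-0.33,0,0],[0.0013,0,0,-0.38,0,0],[0.0013,0,0,-0.43,0,0],[0.0013,0,0,-0.48,0,0],[0.0013,0,0,-0.53,0,0]]'
python3 - <<'E'
from h import *
p,q,o=pose(); m=q.as_matrix(); print(p,o['contact_force'],o['wrist_torque'],o['grip_width'],np.degrees(np.arctan2(m[1,1],m[0,1])))
c=cap('side'); save(c,'side7.png',(195,100,315,240),5)
E
```

```text
t: 9.1
tool_pos: [0.5857, 0.1194, 0.1324]
orientation: [0.775, 1.565, -0.329]
contact_force: [-0.6, -0.5, 7.4]
grip_width: 0.588
[0.58566107 0.11943777 0.13241228] [-0.62754373 -0.53422809  7.4053994 ] [-0.01632574  0.04600667 -0.03762607] 0.5883091282109905 26.737207496343665
```

View pics/side7.png

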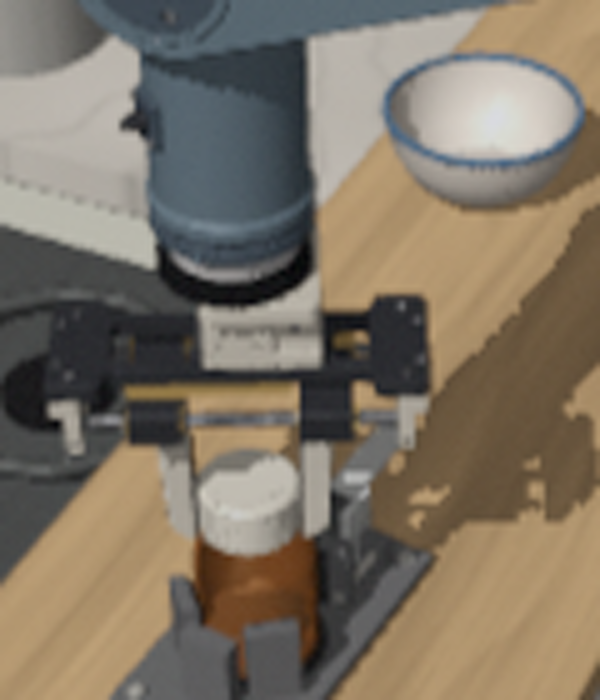

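The gripper has turned 30° with the cap held and pressed 4.5 mm (crop (250,500)). The lever is still down. I'll turn another 31°.

```bash
python3 -m inch '[[0.001,0,0,-0.03,0,0],[0.001,0,0,-0.08,0,0],[0.001,0,0,-0.13,0,0],[0.001,0,0,-0.18,0,0],[0.001,0,0,-0.23,0,0],[0.001,0,0,-0.28,0,0],[0.001,0,0,-0.33,0,0],[0.001,0,0,-0.38,0,0],[0.001,0,0,-0.43,0,0],[0.001,0,0,-0.48,0,0],[0.001,0,0,-0.52,0,0],[0.001,0,0,-0.54,0,0]]'
python3 - <<'E'
from h import *
p,q,o=pose(); m=q.as_matrix(); print(p,o['contact_force'],o['wrist_torque'],o['grip_width'],np.degrees(np.arctan2(m[1,1],m[0,1])),m[:,0].round(4))
c=cap('wrist'); save(c,'wrist8.png')
E
```

```text
t: 10.15
tool_pos: [0.5846, 0.1191, 0.1319]
orientation: [-0.038, 1.567, -0.597]
contact_force: [-4.0, -1.8, 7.4]
grip_width: 0.591
[0.58464546 0.11910885 0.13192332] [-3.99086131 -1.79799991  7.44222638] [-0.2245415   0.60690467 -0.08864112] 0.5910630917822406 57.975424348442694 [ 0.0035 -0.0024 -1.    ]
```

View pics/wrist8.png

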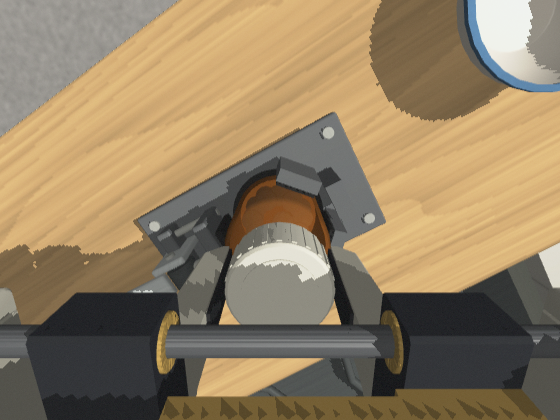

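The gripper has turned 61.6° in all and grips the cap squarely (wrist picture (280,285)). I'll lift a little and check whether it is free.

```bash
python3 -m inch '[[-0.002,0,0,0,0,0],[-0.004,0,0,0,0,0],[-0.006,0,0,0,0,0],[-0.008,0,0,0,0,0],[-0.008,0,0,0,0,0]]'
```

```text
t: 10.62
tool_pos: [0.5844, 0.1191, 0.1397]
orientation: [-0.177, 1.567, -0.735]
contact_force: [-0.9, -0.3, 0.5]
grip_width: 0.587
```

The force is near zero, so the cap is free. The jar mouth is at z = 0.1575, so the cap's lower edge should go to 0.2175, which puts the TCP at about 0.2155.

```bash
python3 -m inch '[[-0.004,0,0,0,0,0],[-0.01,0,0,0,0,0],[-0.018,0,0,0,0,0],[-0.027,0,0,0,0,0],[-0.036,0,0,0,0,0],[-0.045,0,0,0,0,0],[-0.054,0,0,0,0,0],[-0.062,0,0,0,0,0],[-0.069,0,0,0,0,0],[-0.073,0,0,0,0,0],[-0.075,0,0,0,0,0],[-0.076,0,0,0,0,0]]'
python3 -m inch '[[0,0,0,0,0,0],[0,0,0,0,0,0],[0,0,0,0,0,0],[0,0,0,0,0,0]]'
python3 - <<'E'
from h import *
p,q,o=pose(); m=q.as_matrix(); print(p,o['contact_force'],o['grip_width'],m[:,0].round(4),o['joint_vel'].round(4))
c=cap('side'); save(c,'side9.png',(175,80,315,240),5); P=pts(c)
for n in('top','wrist'):
    d=cap(n); save(d,n+'9.png')
for a,b in[(.13,.16),(.2,.225),(.225,.25)]:
    m=(abs(P[...,0]-.584)<.045)&(abs(P[...,1]-.12)<.045)&(P[...,2]>a)&(P[...,2]<b)
    q=P[m]; print(a,b,len(q), q.min(0).round(3),q.max(0).round(3)) if len(q) else print(a,b,0)
E
```

```text
t: 11.62
tool_pos: [0.5842, 0.1193, 0.216]
orientation: [-0.128, 1.567, -0.686]
contact_force: [0.4, -0.7, -0.7]
grip_width: 0.587
t: 11.95
tool_pos: [0.584, 0.1193, 0.2155]
orientation: [-0.295, 1.568, -0.854]
contact_force: [-0.1, -0.5, 0.1]
grip_width: 0.584
[0.58395481 0.11928177 0.21552325] [-0.05183963 -0.49862487  0.05327937] 0.5840665519992958 [ 0.0022 -0.0025 -1.    ] [ 0.0012 -0.0008 -0.0008  0.0001  0.0008  0.0005]
0.13 0.16 219 [0.564 0.101 0.13 ] [0.605 0.143 0.158]
0.2 0.225 82 [0.555 0.091 0.213] [0.61  0.161 0.225]
0.225 0.25 428 [0.553 0.09  0.225] [0.612 0.162 0.25 ]
```

View pics/side9.png

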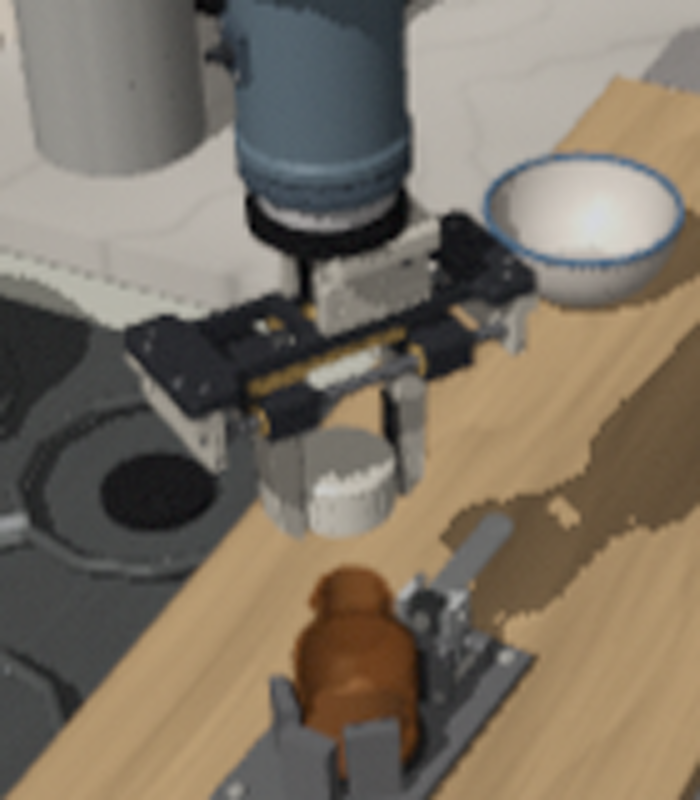

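View pics/top9.png

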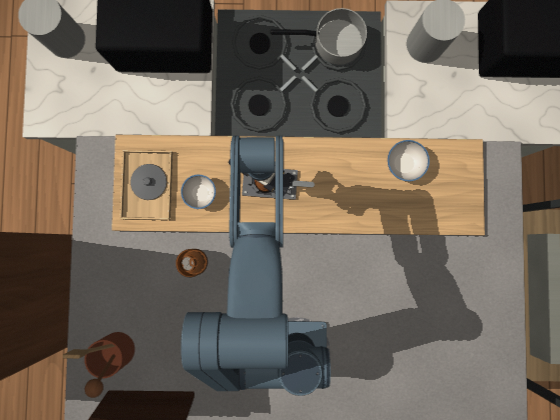

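View pics/wrist9.png

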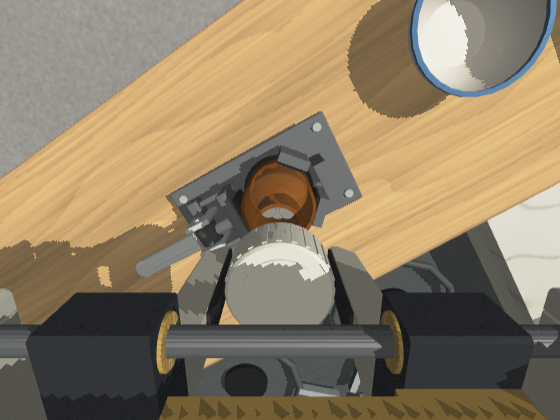

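The side crop shows the cap held at (350,490), clear above the open jar neck at (350,580), with the lever flat at (480,555). The top view shows the bowls, tray and lid where they were. Depth puts the cap's lower edge at ~0.213–0.217 and the mouth at 0.158. Handing in.

```bash
python3 - <<'E'
from h import *
c=cap('side'); P=pts(c)
m=(P[...,1]<.015)&(P[...,1]>-.05)&(P[...,2]>.06)&(P[...,2]<.12)&(abs(P[...,0]-.576)<.012); q=P[m]
print(len(q),'lever slope',np.polyfit(q[:,1],q[:,2],1).round(3))
print(r.observe()['grip_width'],r.observe()['tool_pos']); print(workorder.hand_in())
E
```

```text
98 lever slope [-0.004  0.08 ]
0.5870396887416219 [0.58411479 0.11925153 0.21580541]
the job is handed in; nothing more can be done
None
```

The job is handed in at about 12 s of the 51 s allowed. The cam lever is folded down, and the cap is off the jar and held in the gripper about 6 cm above the mouth.

- **Lever:** I pushed it along its arc to the end stop, where the force reached about 15 N. My last depth check showed the handle level, with a slope of -0.004 rad.
- **Cap:** I gripped it across its 55 mm, pressed it down about 4.5 to 5 mm at about 7 N, and turned it 61.6° anticlockwise. It then lifted with almost no force.
- **Holding:** The cap is level to about 0.003 rad and still, and the grip width is steady at 54.6 mm. By the tool height its lower edge is at z ≈ 0.218. The side camera read about 0.213, with the mouth at about 0.158, so the gap is 5.5 to 6 cm.
- **Surroundings:** The jar stands in the holder, and in the top view the bowls, tray and lid are where they were.

**Checks that disagreed or were missing:** The side camera's first rough fit of the cap centre was about 5 mm off the wrist and top views. I used the wrist view, and the grasp confirmed it. I did not measure the jar clamping itself; I judged it from the lever's end stop and level handle. In the last top view the arm hides the loose larger cap.

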